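# Turn the pantry stock sign round to its empty-jar face

### The arm

A 6-joint arm with a two-finger parallel gripper is mounted at the origin on the work surface. World frame = base frame: x ahead of the robot, y to its left, z up, the work surface at z = 0. Lengths are in m, angles in rad, forces in N, time in s.
With the tool pointing down it reaches from about 0.4 to 0.925 m from the base axis. Payload 3.4 kg.
Tool frame: the origin (TCP) lies on the mounting face of the last link; the fingertips stand 173 mm ahead of it and the grasp point (between the pads) lies 155 mm ahead of it; y points along the fingers, z is the direction in which the jaws open and shut, and the axes are right-handed (so a half turn about y gives the same grasp; the last joint's range is limited). The gripper opens to 85 mm and grips with 20 to 120 N. Pads are 22 mm wide; open, the fingers measure 114 mm over their backs; the gripper's body (76 mm by 85 mm) begins 54 mm behind the grasp point. The pads swing forward as they close: fully open they stand 13 mm farther back than shut.
Start: joints at [1.272, 0.307, 1.506, -0, 1.328, -0.073], TCP at [0.129, 0.56, 0.405] pointing down, gripper open.
Joint ranges: [-3.12, 3.12], [-1.05, 2.28], [0.14, 2.33], [-1.42, 4.57], [0.1, 2.73], [-2.68, 2.68]. Speed limits (rad/s): [2.57, 2.57, 3.14, 3.14, 3.14, 3.14].

### API

Orientations are given as a unit quaternion [x, y, z, w].
In Python, from plant import arm gives the robot as it stands.
- The arm moves only by the tool jog_arm, never from a script. Its arguments are lists of equal length, an entry for each row: "grip": the closure, from 0 (fully open) to 1 (shut); "translation": the shift along the tool's x, y, z in cm, a list of three; "dr": the turn, a rotation vector about the tool's x, y, z in degrees, a list of three. A call has 1 to 12 rows; each row shifts and turns the pose as measured when the row begins, along the tool's axes as they then stand; what a row does not reach is not made up. A row lasts 1/10 s, in which the tool goes at most 50 mm and 8.59 degrees, less where a joint would pass 70% of its speed; a pose out of reach is approached as far as the arm can. A call with a gripper value outside its range is refused whole. The fingers move at their own pace and stop on an object; "squeeze" is the grip in N (left out, the last holds). Time passes only in rows, so rows that do not move let the fingers close. It gives the time, the measured TCP pose, the force and the opening at its end, in the units of the state.
- arm.read_state(): the state, without advancing time (a new reading comes with each control period).
- arm.snapshot(name): name is "side" or "top"; returns a dict with "frame" (420x560x3 uint8, red, green, blue), "range_z" (420x560 float32, m along the optical axis (not along the pixel's ray), 0 where there is no reading), "fx", "fy", "cx", "cy" (pixels), "T" (4x4, takes a point from camera to world coordinates). Camera axes: x right, y down, z forward; pixel columns grow to the right and rows downward; lengths in m; the calibration is good to about 2 mm. A picture is of the moment at which its call begins.
- arm.sign_off(): hands the job in, once; it reports no verdict.
Trained networks look in a picture, given as the dict that the camera call returned (one of the last four; its "shot" number tells which), for a name from the list of things; names that differ only in an ending like _2 or _b are one class to them, and where a whole thing is asked for, a point or a joint stands for the part that bears it (a point fixed in the world has none). Each returns a list of dicts, best first, with "conf" (0 to 1); they miss things now and then, are a little off and sometimes report something else, mostly with a low value. They report only what shows in the picture. A call takes as long as a camera call. They do not tell look-alikes from the thing itself.
- arm.find_in(target, picture): "box" ([centre column, centre row, width, height] in pixels, round what is visible of it).
- arm.regions_of(target, picture): "mask" (420x560 bool, what is visible of it) and "box" ([centre column, centre row, width, height] in pixels, round what is visible of it).
- arm.pinpoint(target, picture): "point" ([row, column] in pixels: a listed point, or the origin of a listed thing).
The state is a dict: "t": time; "qpos": joint angles; "joint_velocities": joint speeds; "effort": joint torques, N m; "eef_pos": TCP position; "orientation": TCP orientation; "force": force on the tool from outside, world axes, zero at the start; "ft_torque": the same for the moment, N m; "finger_gap": finger opening in m.
Only numpy, scipy, OpenCV 4.12 (cv2) and the standard library are available. Lean on these libraries where they do the work, as an engineer would, in place of code of your own. Each camera call takes 0.05 s, during which the arm holds its last target. There are 200 camera calls.

### The job

The yellow dispenser has run out: turn the wooden stock sign beside it about half a turn about its leaning spindle, so that its upper side shows the outlined empty jar instead of the solid full jar. The sign now stands loose on its notched collar; feel for the notch on the other side with the sign in hand and lower it in gently until it is fully home, without letting it drop. Leave everything else on the shelf where it is.

Things in the scene. Friction and masses are not known exactly. Their poses are not given: they have to be found in the camera images.
- sign: Wooden sign tile, 90 mm wide (its y), 84 high (z), 10 thick (x), about 0.16 kg with its steel spindle below. Origin at the tile's centre, on the spindle axis; top edge 42 mm up z. z points up the spindle; x is the normal of the face with the solid dark full jar, which at the start looks up, mostly away from the robot. A 20 x 40 x 14 mm steel clamp holds the lower edge.
- empty_face (a point): Centre of the sign's other face (its -x), with the outlined empty jar, 5 mm from the tile's centre; axes as sign. Both inlays are nearly flush.
- socket: Top of the sign's fixed post, a 17 mm tube with a 33 mm collar, leaning 32 degrees from vertical, roughly towards the robot. Origin at the centre of the collar's top rim; z up the spindle, x square to it, up and away from the robot, y level. The sign's origin is 66 mm up z from here when home; at the start 74.5 mm, turned 25 to 43 degrees about +z from square. It turns either way without limit.
- rim (a point): Centre of the collar's top rim (the origin of socket). The rim has two opposite notches, 7 mm wide, 9 deep, roughly along the socket's +y and -y: the collar is clamped up to 17 degrees off that, unseen. A 5 mm cross pin in the spindle, along the sign's y, rides on the rim, 8.5 mm above home, and sinks in by its own weight within 3 degrees of the notches. Little friction; lifts 9.5 mm more to a stop.
- dispenser: Yellow plastic push dispenser, 72 mm across, 168 mm high, with a pump head and spout; origin under its centre. Stands to one side of the sign. Leave alone.
- egg_cup: White ceramic egg cup, 48 mm across, 63 mm high; origin under its centre. Leave alone.
- scoop: Grey plastic scoop, pan 85 x 58 x 36 mm, handle to its -x, 178 mm long in all; origin under the pan's centre. Leave alone.
- rolling_pin: Short wooden rolling pin, 44 mm thick, 238 mm long along its x; origin on its underside at mid length. Leave alone.
- jar: Glass jar with steel lid, 70 mm across, 110 mm high; origin under its centre. Leave alone.
- tin: Tin can, 74 mm across, 85 mm high, behind the sign; origin under its centre. Leave alone.
- bowls: Stack of two nested aluminium bowls, 130 mm across, 61 mm high; origin under its centre. Leave alone.
Mind the look-alikes: they are no part of the job. What is shaped like the part that bears sign but green is not meant.

How it is judged:
By the outcome, as a careful person would: the job done as asked, in the order asked, and still so for the second after the job is handed in, with the robot touching nothing.
It also fails if it takes over 72 s, if anything falls off the work surface, if the arm or the gripper's body presses on something with over 40 N, if the wrist force passes 120 N, or if a joint passes its speed limit or range.

## Working session

There is one attempt and no reset: what is moved stays moved. The work goes in short steps, Python scripts to look and compute and a tool call to move; the robot and the scene stay as the last step left them, time stands still between calls to the robot, and variables do not carry over. Pictures are saved under pics/ and viewed, about 8 in all and at most 12, crops included, and the job is handed in when it is done.

Besides the shell and the picture viewer there is one more tool, called after "Request:" as name(argument=value, ...) on one line, values as JSON. jog_arm: Moves the arm, as the interface text tells. Its arguments: {"type":"object","properties":{"grip":{"type":"array"},"translation":{"type":"array"},"dr":{"type":"array"},"squeeze":{"type":"number"}},"required":["grip","translation","dr"]}

```bash
mkdir -p pics
cat > h.py <<'E'
import numpy as np, cv2
from plant import arm
from scipy.spatial.transform import Rotation as R
def save(p,name,crop=None,s=1):
    im=p["frame"][:,:,::-1]
    if crop: r0,r1,c0,c1=crop; im=im[r0:r1,c0:c1]
    cv2.imwrite("pics/"+name,cv2.resize(im,None,fx=s,fy=s,interpolation=cv2.INTER_CUBIC))
def cloud(p):
    z=p["range_z"]; v,u=np.indices(z.shape)
    c=np.stack([(u-p["cx"])/p["fx"]*z,(v-p["cy"])/p["fy"]*z,z],-1)
    w=c@p["T"][:3,:3].T+p["T"][:3,3]; w[z<=0]=np.nan; return w
E
python3 - <<'E'
from h import *
out=[]
for n in("side","top"):
    p=arm.snapshot(n); out.append(p["frame"]); W=cloud(p)
    np.savez(f"{n}.npz",W=W,f=p["frame"])
    print(n,"cam",p["T"][:3,3].round(3))
    for t in("sign","socket","rim","empty_face","dispenser","tin","egg_cup","jar","scoop","rolling_pin","bowls"):
        for d in arm.pinpoint(t,p)[:3]:
            r,c=np.array(d["point"]).round().astype(int)
            print(t,round(d["conf"],2),(r,c),W[min(max(r,0),419),min(max(c,0),559)].round(3))
    for d in arm.find_in("sign",p): print("box",round(d["conf"],2),np.round(d["box"]))
cv2.imwrite("pics/a.png",cv2.resize(np.vstack(out)[:,:,::-1],(400,600)))
cv2.imwrite("pics/side.png",out[0][:,:,::-1]);cv2.imwrite("pics/top.png",out[1][:,:,::-1])
print({k:np.round(v,3) for k,v in arm.read_state().items()})
E
```

```text
side cam [ 0.219 -0.752  1.019]
sign 0.93 (np.int64(170), np.int64(209)) [0.335 0.134 0.14 ]
sign 0.83 (np.int64(149), np.int64(138)) [0.174 0.28  0.136]
sign 0.75 (np.int64(289), np.int64(225)) [ 0.282 -0.215  0.128]
socket 0.88 (np.int64(162), np.int64(156)) [0.21  0.292 0.064]
socket 0.79 (np.int64(240), np.int64(305)) [ 0.502 -0.129  0.096]
socket 0.75 (np.int64(296), np.int64(240)) [ 0.311 -0.223  0.095]
rim 0.67 (np.int64(187), np.int64(227)) [0.376 0.132 0.063]
rim 0.64 (np.int64(295), np.int64(240)) [ 0.314 -0.208  0.073]
rim 0.63 (np.int64(160), np.int64(155)) [0.209 0.29  0.074]
empty_face 0.95 (np.int64(227), np.int64(290)) [ 0.467 -0.117  0.147]
empty_face 0.87 (np.int64(292), np.int64(222)) [ 0.273 -0.23   0.145]
empty_face 0.85 (np.int64(151), np.int64(142)) [0.182 0.289 0.118]
dispenser 0.84 (np.int64(161), np.int64(308)) [0.635 0.179 0.035]
tin 0.89 (np.int64(189), np.int64(360)) [0.725 0.016 0.048]
tin 0.44 (np.int64(119), np.int64(280)) [0.627 0.409 0.019]
egg_cup 0.63 (np.int64(220), np.int64(348)) [ 0.663 -0.049  0.012]
egg_cup 0.24 (np.int64(140), np.int64(229)) 
[... 2029 characters left out ...]
64(219)) [0.61  0.195 0.162]
bowls 0.84 (np.int64(224), np.int64(172)) [0.445 0.381 0.016]
box 0.73 [319. 214.  28.  19.]
box 0.68 [262. 187.  25.  28.]
box 0.6 [189. 307.  35.  25.]
box 0.59 [352. 278.  31.  24.]
{'t': np.float64(1.3), 'qpos': array([ 1.271,  0.307,  1.506,  0.   ,  1.328, -0.074]), 'joint_velocities': array([-0.002,  0.002,  0.001,  0.   ,  0.   ,  0.001]), 'effort': array([-1.0000e-03, -4.5749e+01, -2.5232e+01, -0.0000e+00,  1.0000e-03,
       -0.0000e+00]), 'eef_pos': array([0.129, 0.56 , 0.405]), 'orientation': array([ 0.703, -0.08 ,  0.08 , -0.703]), 'force': array([ 0.384, -0.296, -1.149]), 'ft_torque': array([-0.033, -0.02 ,  0.047]), 'finger_gap': np.float64(0.085)}
```

View pics/side.png

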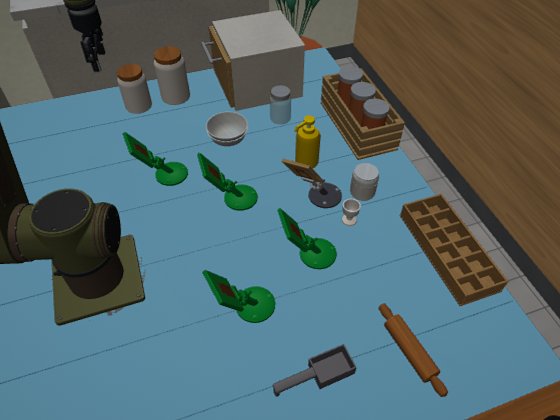

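View pics/top.png

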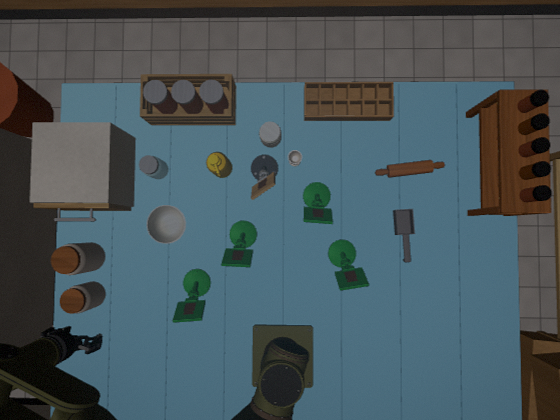

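The target is the wooden sign next to the dispenser, at top (262,187) and side (303,172). The look-alikes are four green signs: top (319,214), (238,257), (189,311) and (352,278). I'll take a close crop and measure the geometry.

Run:
```python
from h import *
ims=[]
pts=[];topp=[]
for n,(r0,r1,c0,c1) in {"side":(145,215,270,350),"top":(140,210,225,305)}.items():
    p=arm.snapshot(n); W=cloud(p); f=p["frame"]
    ims.append(cv2.resize(f[r0:r1,c0:c1,::-1],None,fx=5,fy=5,interpolation=cv2.INTER_CUBIC))
    for d in arm.regions_of("sign",p):
        b=d["box"]
        if r0<b[1]<r1 and c0<b[0]<c1:
            m=d["mask"]; w=W[m]; print(n,d["conf"],m.sum(),np.round(b))
            print(" rgb",f[m].mean(0).round()); w=w[(w[:,2]>.03)]; pts.append(w)
            print(np.nanpercentile(w,[2,50,98],axis=0).round(3))
    # base disc
    S=W[r0:r1,c0:c1].reshape(-1,3); S=S[np.isfinite(S[:,0])]
    np.save(f"S_{n}.npy",S)
    hz=S[(np.hypot(S[:,0]-.6,S[:,1]-.07)<.07)]
    print("z hist",np.histogram(hz[:,2],np.arange(-.005,.2,.005)))
cv2.imwrite("pics/crop.png",np.hstack(ims))
P=np.vstack(pts); np.save("P.npy",P)
```

```text
side 0.76 513 [303. 173.  39.  29.]
 rgb [71. 62. 46.]
[[0.527 0.023 0.067]
 [0.566 0.052 0.137]
 [0.611 0.091 0.178]]
z hist (array([554, 283, 182, 192,  20,   7,   5,   7,   6,   4,   4,   8,  25,
        30,  13,  15,   2,   1,   9,  25,  18,  19,  19,  23,  20,  28,
        26,  15,  26,  19,  23,  18,  28,  32,  31,  28,  19,   4,   0,
         0]), array([-0.005,  0.   ,  0.005,  0.01 ,  0.015,  0.02 ,  0.025,  0.03 ,
        0.035,  0.04 ,  0.045,  0.05 ,  0.055,  0.06 ,  0.065,  0.07 ,
        0.075,  0.08 ,  0.085,  0.09 ,  0.095,  0.1  ,  0.105,  0.11 ,
        0.115,  0.12 ,  0.125,  0.13 ,  0.135,  0.14 ,  0.145,  0.15 ,
        0.155,  0.16 ,  0.165,  0.17 ,  0.175,  0.18 ,  0.185,  0.19 ,
        0.195]))
top 0.9 407 [262. 186.  25.  28.]
 rgb [78. 72. 64.]
[[0.527 0.022 0.092]
 [0.567 0.059 0.144]
 [0.607 0.095 0.179]]
z hist (array([276, 225, 100, 165,  36,  11,   2,   3,   0,   0,   0,   0,   1,
        10,  16,  20,   9,   0,   0,   6,   9,  25,  15,  20,  15,  18,
        20,  19,  16,  19,  17,  22,  23,  26,  24,  26,  20,   6,   0,
         0]), array([-0.005,  0.   ,  0.005,  0.01 ,  0.015,  0.02 ,  0.025,  0.03 ,
        0.035,  0.04 ,  0.045,  0.05 ,  0.055,  0.06 ,  0.065,  0.07 ,
        0.075,  0.08 ,  0.085,  0.09 ,  0.095,  0.1  ,  0.105,  0.11 ,
        0.115,  0.12 ,  0.125,  0.13 ,  0.135,  0.14 ,  0.145,  0.15 ,
        0.155,  0.16 ,  0.165,  0.17 ,  0.175,  0.18 ,  0.185,  0.19 ,
        0.195]))
```

View pics/crop.png

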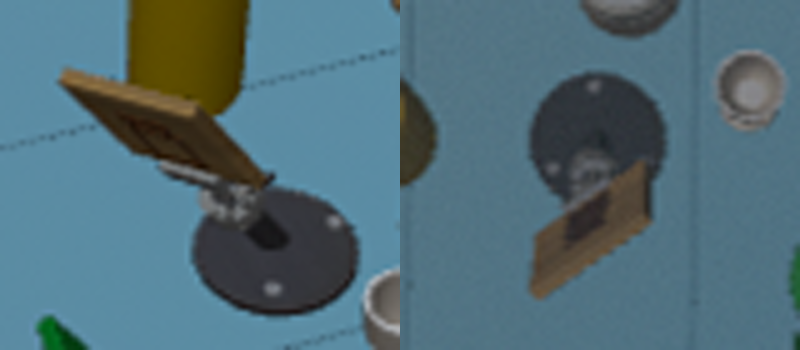

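Top crop: the wooden sign at about (262,187) shows the dark solid jar on its upper face. Side crop: about (303,172) shows the outlined jar underneath. So the choice is confirmed. Next I'll fit the tile box and the lean.

```bash
cat > fit.py <<'E'
from h import *
from scipy.optimize import least_squares
def frame(a,th):  # lean 32deg, horizontal lean direction azimuth a (world)
    z=np.array([np.sin(np.radians(32))*np.cos(a),np.sin(np.radians(32))*np.sin(a),np.cos(np.radians(32))])
    y=np.cross(z,[0,0,1]); y/=np.linalg.norm(y)
    x=np.cross(y,z)
    if x[2]<0: x,y=-x,-y
    S=np.stack([x,y,z],1)
    return S,S@R.from_euler("z",th).as_matrix()
H=np.array([.005,.045,.042])
def sdf(c,T,P):
    q=np.abs((P-c)@T)-H
    return np.linalg.norm(np.maximum(q,0),axis=1)+np.minimum(q.max(1),0)
E
python3 - <<'E'
from fit import *
P=np.load("P.npy");P=P[np.isfinite(P).all(1)]
best=None
for th0 in(25,43):
  for a0 in(2.8,3.14,3.5):
    def f(v):
        S,T=frame(v[3],v[4]); return sdf(v[:3],T,Pk)
    Pk=P[P[:,2]>.095]
    v=np.r_[.565,.06,.14,a0,np.radians(th0)]
    for k in range(3):
        r=least_squares(f,v,loss="soft_l1",f_scale=.002); v=r.x
        S,T=frame(v[3],v[4]); q=(P-v[:3])@T; Pk=P[(q[:,2]>-.038)&(np.abs(q).max(1)<.06)]
    r=least_squares(f,v,loss="soft_l1",f_scale=.002); v=r.x
    if best is None or r.cost<best.cost: best=r
    print(th0,a0,r.cost*1e6,v[:3].round(4),np.degrees(v[3:]).round(1),len(Pk))
v=best.x; np.save("v.npy",v); S,T=frame(v[3],v[4])
print("resid pct",np.percentile(np.abs(f(v)),[50,80,95]).round(4))
rim=v[:3]-.0745*S[:,2]; print("rim pred",rim.round(3)); print("base pred at z.015",(rim-S[:,2]*(rim[2]-.015)/S[2,2]).round(3)); print("S",S.round(3))
for n in("side","top"):
    A=np.load(f"S_{n}.npy"); 
    q=(A-rim)@S; m=(np.abs(q[:,2])<.012)&(np.hypot(q[:,0],q[:,1])<.03); print(n,"collar med",np.median(q[m],0).round(4),m.sum(), (q[m].min(0)*1e3).round(),(q[m].max(0)*1e3).round())
    m=(A[:,2]>.008)&(A[:,2]<.014)&(np.hypot(A[:,0]-.62,A[:,1]-.06)<.07); print("plate range",A[m].min(0).round(3),A[m].max(0).round(3))
g=v[:3]+.022*S[:,2]; tcp=g-.155*(-S[:,2]); 
q0=R.from_quat(arm.read_state()["orientation"])
print("tool axes now",q0.as_matrix().round(3).tolist())
for s in(1,-1):
    ty=-S[:,2]; tz=s*T[:,0]; tx=np.cross(ty,tz); Q=R.from_matrix(np.stack([tx,ty,tz],1))
    print(s,"tcp",tcp.round(4),"rotvec tool deg",np.degrees((q0.inv()*Q).as_rotvec()).round(1),"shift tool cm",(q0.inv().apply(tcp-arm.read_state()["eef_pos"])*100).round(2))
E
```

```text
25 2.8 491.2198183046717 [0.5662 0.0608 0.132 ] [183.5  33.1] 762
25 3.14 491.2198183046717 [0.5662 0.0608 0.132 ] [183.5  33.1] 762
25 3.5 491.2198183046717 [0.5662 0.0608 0.132 ] [183.5  33.1] 762
43 2.8 491.21981830467143 [0.5662 0.0608 0.132 ] [183.5  33.1] 762
43 3.14 491.21981830467206 [0.5662 0.0608 0.132 ] [183.5  33.1] 762
43 3.5 491.21981830467183 [0.5662 0.0608 0.132 ] [183.5  33.1] 762
resid pct [0.0007 0.0015 0.0027]
rim pred [0.606 0.063 0.069]
base pred at z.015 [0.639 0.065 0.015]
S [[ 0.846 -0.061 -0.529]
 [ 0.052  0.998 -0.032]
 [ 0.53   0.     0.848]]
side collar med [-0.003  -0.0072 -0.0032] 69 [-15. -17. -12.] [25. 11.  6.]
plate range [0.595 0.019 0.008] [0.682 0.103 0.014]
top collar med [ 0.0101 -0.0002 -0.0033] 45 [ -6. -16. -11.] [24. 12.  6.]
plate range [0.572 0.009 0.008] [0.687 0.124 0.014]
tool axes now [[0.975, 0.0, 0.224], [-0.224, -0.0, 0.975], [0.0, -1.0, -0.0]]
1 tcp [0.4725 0.0551 0.2821] rotvec tool deg [ 19.5  39.3 -26.2] shift tool cm [ 44.82  12.27 -41.55]
-1 tcp [0.4725 0.0551 0.2821] rotvec tool deg [ -33.1 -135.1  -24.6] shift tool cm [ 44.82  12.27 -41.55]
```

The fit is clean: residual 0.7 mm, turned 33°, lean azimuth 183.5°, and the predicted rim and base agree with the collar and plate. Gripping with tool z along −(sign x) puts joint 6 near +147°, so the +147° turn then ends near 0. First I'll move over at height.

Request:
jog_arm(grip=[0,0,0,0,0,0,0,0,0,0,0,0], translation=[[3.9,-0.4,-2.0],[3.9,-0.4,-2.0],[3.9,-0.4,-2.0],[3.9,-0.4,-2.0],[3.9,-0.4,-2.0],[3.9,-0.4,-2.0],[3.9,-0.4,-2.0],[1.8,-0.3,-4.1],[1.8,-0.3,-4.1],[1.8,-0.3,-4.1],[1.8,-0.3,-4.1],[1.8,-0.3,-4.1]], dr=[[0,0,0],[0,0,0],[0,0,0],[0,0,0],[0,0,0],[0,0,0],[0,0,0],[0,0,0],[0,0,0],[0,0,0],[0,0,0],[0,0,0]])

```text
t: 2.7
eef_pos: [0.4174, 0.135, 0.4482]
orientation: [-0.701, 0.073, -0.077, 0.705]
force: [0.5, -0.3, 0.2]
finger_gap: 0.0852
```

Request:
jog_arm(grip=[0,0,0,0,0,0,0,0,0,0,0,0], translation=[[1.8,-0.3,-4.1],[1.8,-0.3,-4.1],[0,0,0],[0,0,0],[0,0,0],[0,0,0],[0,0,0],[0,0,0],[0,0,0],[0,0,0],[0,0,0],[0,0,0]], dr=[[0,0,0],[0,0,0],[0,8.5,0],[0,8.5,0],[0,8.5,0],[0,8.5,0],[0,8.5,0],[0,8.5,0],[0,8.5,0],[0,8.5,0],[0,8.5,0],[0,8.5,0]])

```text
t: 3.9
eef_pos: [0.4358, 0.0348, 0.4565]
orientation: [0.458, -0.533, 0.538, -0.466]
force: [-0.6, 0.2, -0.0]
finger_gap: 0.0857
```

```bash
cat > go.py <<'E'
from fit import *
v=np.load("v.npy"); S,T=frame(v[3],v[4])
def target(up,s=-1,extra=0):
    tcp=v[:3]+up*S[:,2]; Te=S@R.from_euler("z",v[4]+np.radians(extra)).as_matrix()
    ty=-S[:,2]; tz=s*Te[:,0]; return tcp,R.from_matrix(np.stack([np.cross(ty,tz),ty,tz],1))
def report(up,extra=0):
    st=arm.read_state(); q0=R.from_quat(st["orientation"]); tcp,Q=target(up,-1,extra)
    print("t",round(float(st["t"]),2),"q deg",np.degrees(st["qpos"]).round(1),"tcp",st["eef_pos"].round(4),"F",st["force"].round(1),"gap",round(float(st["finger_gap"]),4))
    print("to go: shift tool cm",(q0.inv().apply(tcp-st["eef_pos"])*100).round(2),"rotvec deg",np.degrees((q0.inv()*Q).as_rotvec()).round(2))
    # angle of sign if gripped square, height of TCP along axis from tile start centre, lateral
    z=-q0.as_matrix()[:,2]; print("tool turn about spindle from square deg",np.degrees(np.arctan2(z@S[:,1],z@S[:,0])).round(2),"pos in socket axes rel to start centre mm",((st["eef_pos"]-v[:3])@S*1e3).round(2),"force in socket",(st["force"]@S).round(2), "tilt",np.degrees(np.arccos(-q0.as_matrix()[:,1]@S[:,2])).round(2))
E
python3 -c "
from go import *
report(.245)"
```

```text
t 3.9 q deg [-1.1  3.8 96.7  0.2 78.8  7.3] tcp [0.4358 0.0348 0.4565] F [-0.6  0.2 -0. ] gap 0.0857
to go: shift tool cm [-1.74 11.68 -0.33] rotvec deg [  7.45 130.78  38.9 ]
tool turn about spindle from square deg 166.12 pos in socket axes rel to start centre mm [ 60.25 -17.96 345.01] force in socket [-0.55  0.24  0.31] tilt 31.25
```

Request:
jog_arm(grip=[0,0,0,0,0,0,0,0,0,0,0,0], translation=[[0,0,0],[0,0,0],[0,0,0],[0,0,0],[0,0,0],[0,0,0],[0,0,0],[0,0,0],[0,0,0],[0,0,0],[0,0,0],[0,0,0]], dr=[[0.46,8.17,2.43],[0.46,8.17,2.43],[0.46,8.17,2.43],[0.46,8.17,2.43],[0.46,8.17,2.43],[0.46,8.17,2.43],[0.46,8.17,2.43],[0.46,8.17,2.43],[0.46,8.17,2.43],[0.46,8.17,2.43],[0.46,8.17,2.43],[0.46,8.17,2.43]])

```text
t: 5.1
eef_pos: [0.4349, 0.0344, 0.4575]
orientation: [0.257, 0.76, -0.596, 0.029]
force: [-0.2, 0.8, -0.3]
finger_gap: 0.0853
```

```bash
python3 -c "
from go import *
report(.245)"
```

```text
t 5.1 q deg [ -6.4  -2.7 106.3  14.8  52.9  96.2] tcp [0.4349 0.0344 0.4575] F [-0.2  0.8 -0.3] gap 0.0853
to go: shift tool cm [ 4.63 10.86  1.65] rotvec deg [ 1.81 32.03  9.62]
tool turn about spindle from square deg 64.92 pos in socket axes rel to start centre mm [ 60.05 -18.29 346.33] force in socket [-0.23  0.77 -0.16] tilt 9.66
```

Request:
jog_arm(grip=[0,0,0,0,0], translation=[[0,0,0],[0,0,0],[0,0,0],[0,0,0],[0,0,0]], dr=[[0.45,8.0,2.4],[0.45,8.0,2.4],[0.45,8.0,2.4],[0.45,8.0,2.4],[0,0,0]])

```text
t: 5.6
eef_pos: [0.4332, 0.0344, 0.4578]
orientation: [0.479, 0.704, -0.506, -0.141]
force: [1.0, 0.9, 0.4]
finger_gap: 0.0858
```

```bash
python3 -c "
from go import *
report(.245)"
```

```text
t 5.6 q deg [ -2.4  -4.3 109.    4.3  43.3 139.6] tcp [0.4332 0.0344 0.4578] F [1.  0.9 0.4] gap 0.0858
to go: shift tool cm [ 4.72 10.23  3.99] rotvec deg [ 0.02 -0.84 -0.22]
tool turn about spindle from square deg 32.31 pos in socket axes rel to start centre mm [ 58.72 -18.25 347.51] force in socket [ 1.07  0.87 -0.19] tilt 0.22
```

Request:
jog_arm(grip=[0,0,0,0,0], translation=[[1.57,3.4,1.33],[1.57,3.4,1.33],[1.57,3.4,1.33],[0,0,0],[0,0,0]], dr=[[0,-0.8,-0.2],[0,0,0],[0,0,0],[0,0,0],[0,0,0]])

```text
t: 6.1
eef_pos: [0.4388, 0.0526, 0.3412]
orientation: [0.47, 0.708, -0.511, -0.127]
force: [-0.3, -0.4, 0.3]
finger_gap: 0.0855
```

Run:
```python
from go import *
report(.245)
ims=[]
for n,(r0,r1,c0,c1) in {"side":(90,210,230,350),"top":(140,260,200,320)}.items():
    p=arm.snapshot(n); ims.append(cv2.resize(p["frame"][r0:r1,c0:c1,::-1],(400,400)))
cv2.imwrite("pics/pre.png",np.hstack(ims))
report(.177)
```

```text
t 6.1 q deg [  0.6   4.8 120.1   4.3  22.7 139.4] tcp [0.4388 0.0526 0.3412] F [-0.3 -0.4  0.3] gap 0.0855
to go: shift tool cm [0.19 0.01 0.2 ] rotvec deg [ 0.43  1.09 -0.17]
tool turn about spindle from square deg 34.24 pos in socket axes rel to start centre mm [  2.69  -0.45 245.09] force in socket [-0.16 -0.35  0.43] tilt 0.46
t 6.2 q deg [  0.6   4.7 120.1   4.3  22.7 139.5] tcp [0.4388 0.0524 0.3421] F [ 0.6 -0.2  0.8] gap 0.0856
to go: shift tool cm [0.25 6.88 0.28] rotvec deg [ 0.49  1.02 -0.24]
tool turn about spindle from square deg 34.17 pos in socket axes rel to start centre mm [  3.06  -0.58 245.84] force in socket [ 0.96 -0.2   0.34] tilt 0.55
```

View pics/pre.png

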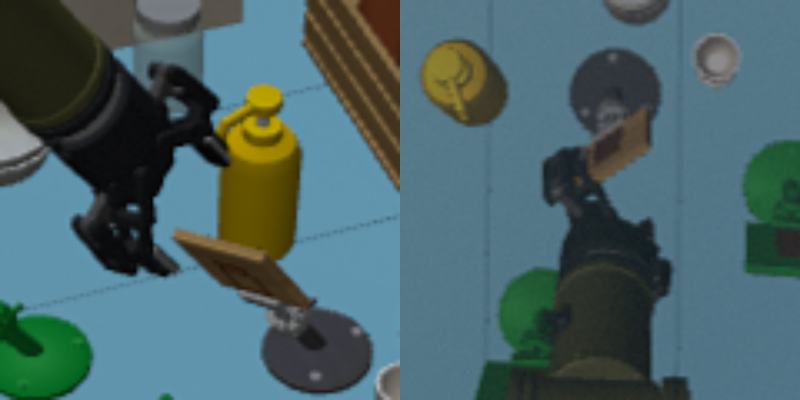

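Side view: the fingers straddle the wooden tile at about (240,265) in the crop, with the upper finger behind it. Top view agrees. Descending along the spindle.

Request:
jog_arm(grip=[0,0,0,0,0,0], translation=[[0.25,1.5,0.25],[0,1.5,0],[0,1.5,0],[0,1.0,0],[0,0.5,0],[0,0,0]], dr=[[0.5,1.0,-0.2],[0,0,0],[0,0,0],[0,0,0],[0,0,0],[0,0,0]])

```text
t: 6.8
eef_pos: [0.4754, 0.0536, 0.301]
orientation: [0.48, 0.707, -0.504, -0.126]
force: [-0.6, 0.1, -0.1]
finger_gap: 0.0853
```

```bash
python3 -c "
from go import *
report(.185)"
```

```text
t 6.8 q deg [  0.8  11.6 120.3   5.3  14.6 139.3] tcp [0.4754 0.0536 0.301 ] F [-0.6  0.1 -0.1] gap 0.0853
to go: shift tool cm [0.83 0.63 0.95] rotvec deg [ 1.22  0.15 -0.98]
tool turn about spindle from square deg 33.31 pos in socket axes rel to start centre mm [ 12.36  -1.68 191.64] force in socket [-0.51  0.1   0.25] tilt 1.57
```

Request:
jog_arm(grip=[0,0,0,0], translation=[[0.8,0,0.95],[0,0,0],[0,0,0],[0,0,0]], dr=[[1.2,0,-1.0],[0,0,0],[0,0,0],[0,0,0]])

```text
t: 7.2
eef_pos: [0.4634, 0.0544, 0.2953]
orientation: [0.473, 0.706, -0.51, -0.136]
force: [-0.8, -0.8, 0.3]
finger_gap: 0.0855
```

```bash
python3 -c "
from go import *
report(.185)"
```

```text
t 7.2 q deg [  0.9  11.4 121.3   5.4  15.4 139.3] tcp [0.4634 0.0544 0.2953] F [-0.8 -0.8  0.3] gap 0.0855
to go: shift tool cm [-0.03  0.8  -0.07] rotvec deg [0.   0.18 0.05]
tool turn about spindle from square deg 33.32 pos in socket axes rel to start centre mm [-7.6000e-01 -9.0000e-02  1.9304e+02] force in socket [-0.5  -0.75  0.71] tilt 0.05
```

Request:
jog_arm(grip=[0,0,0,0], translation=[[0,0.5,-0.05],[0,0.3,0],[0,0,0],[0,0,0]], dr=[[0,0,0],[0,0,0],[0,0,0],[0,0,0]])

```text
t: 7.6
eef_pos: [0.4686, 0.0551, 0.2885]
orientation: [0.473, 0.706, -0.51, -0.135]
force: [0.5, -0.5, 0.4]
finger_gap: 0.0858
```

```bash
python3 -c "
from go import *
report(.185)"
```

```text
t 7.6 q deg [  1.   12.5 121.3   5.6  14.2 139.1] tcp [0.4686 0.0551 0.2885] F [ 0.5 -0.5  0.4] gap 0.0858
to go: shift tool cm [-0.02 -0.05  0.02] rotvec deg [0.06 0.19 0.01]
tool turn about spindle from square deg 33.33 pos in socket axes rel to start centre mm [7.0000e-02 2.8000e-01 1.8451e+02] force in socket [ 0.57 -0.55  0.11] tilt 0.06
```

Request:
jog_arm(grip=[0.5,0.7,0.8,0.9,1,1,1,1,1,1], translation=[[0,0,0],[0,0,0],[0,0,0],[0,0,0],[0,0,0],[0,0,0],[0,0,0],[0,0,0],[0,0,0],[0,0,0]], dr=[[0,0,0],[0,0,0],[0,0,0],[0,0,0],[0,0,0],[0,0,0],[0,0,0],[0,0,0],[0,0,0],[0,0,0]], squeeze=30)

```text
t: 8.6
eef_pos: [0.4689, 0.0553, 0.2886]
orientation: [0.473, 0.706, -0.51, -0.135]
force: [0.2, 1.0, 0.2]
finger_gap: 0.0094
```

```bash
python3 -c "
from go import *
report(.185)"
```

```text
t 8.6 q deg [  1.   12.5 121.3   5.6  14.2 139.1] tcp [0.4689 0.0553 0.2886] F [0.2 1.  0.2] gap 0.0094
to go: shift tool cm [-0.02 -0.05  0.06] rotvec deg [0.09 0.2  0.01]
tool turn about spindle from square deg 33.34 pos in socket axes rel to start centre mm [  0.38   0.45 184.52] force in socket [0.28 0.95 0.03] tilt 0.09
```

Request:
jog_arm(grip=[1,1,1,1,1,1], translation=[[0,0,0],[0,0,0],[0,0,0],[0,0,0],[0,0,0],[0,0,0]], dr=[[0,-3,0],[0,-6,0],[0,-6,0],[0,-6,0],[0,-6,0],[0,0,0]])

```text
t: 9.2
eef_pos: [0.4691, 0.0556, 0.2888]
orientation: [0.335, 0.718, -0.609, 0.04]
force: [-0.1, 0.4, 0.2]
finger_gap: 0.0095
```

```bash
python3 -c "
from go import *
report(.185,30)"
```

```text
t 9.2 q deg [  1.1  12.5 121.3   5.6  14.2 111.1] tcp [0.4691 0.0556 0.2888] F [-0.1  0.4  0.2] gap 0.0095
to go: shift tool cm [ 0.02 -0.05  0.1 ] rotvec deg [ 0.12 -1.79 -0.05]
tool turn about spindle from square deg 61.36 pos in socket axes rel to start centre mm [  0.65   0.74 184.53] force in socket [0.1  0.39 0.21] tilt 0.13
```

Request:
jog_arm(grip=[1,1,1,1,1,1,1,1,1,1,1,1], translation=[[0,0,0.08],[0,0,0],[0,0,0],[0,0,0],[0,0,0],[0,0,0],[0,0,0],[0,0,0],[0,0,0],[0,0,0],[0,0,0],[0,0,0]], dr=[[0,-8,0],[0,-8,0],[0,-8,0],[0,-8,0],[0,-8,0],[0,-8,0],[0,-8,0],[0,-8,0],[0,-8,0],[0,-8,0],[0,-8,0],[0,0,0]])

```text
t: 10.4
eef_pos: [0.4687, 0.0566, 0.2886]
orientation: [0.191, -0.482, 0.667, -0.535]
force: [0.1, 1.0, 0.6]
finger_gap: 0.0091
```

Run:
```python
from go import *
report(.185,122)
ims=[]
for n,(r0,r1,c0,c1) in {"side":(110,210,250,350),"top":(140,240,220,320)}.items():
    p=arm.snapshot(n); ims.append(cv2.resize(p["frame"][r0:r1,c0:c1,::-1],(400,400)))
cv2.imwrite("pics/mid.png",np.hstack(ims))
```

```text
t 10.4 q deg [  1.1  12.5 121.3   6.1  14.2  21.1] tcp [0.4687 0.0566 0.2886] F [0.1 1.  0.6] gap 0.0091
to go: shift tool cm [ 0.16 -0.05  0.06] rotvec deg [ 0.   -4.15 -0.25]
tool turn about spindle from square deg 150.99 pos in socket axes rel to start centre mm [  0.26   1.73 184.53] force in socket [0.48 1.04 0.46] tilt 0.25
```

View pics/mid.png

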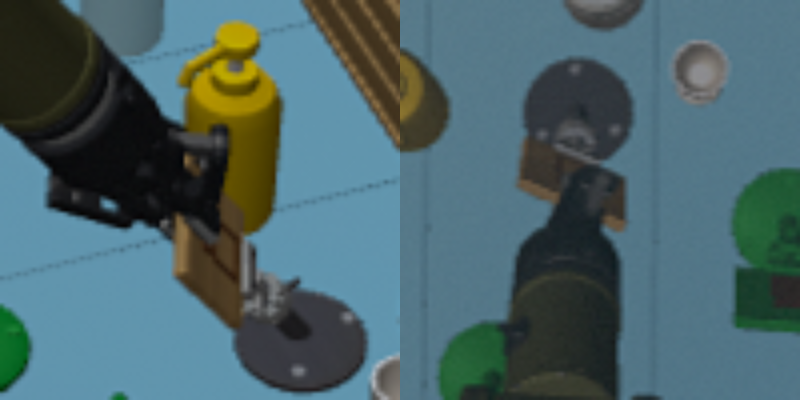

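The tile turned with the gripper (now at about 151°). Next is a light downward pressing test, then feeling forward.

Request:
jog_arm(grip=[1,1,1], translation=[[0.1,0.05,0.05],[0,0.08,0],[0,0.08,0]], dr=[[0,0,-0.2],[0,0,0],[0,0,0]])

```text
t: 10.8
eef_pos: [0.4689, 0.0568, 0.2882]
orientation: [0.186, -0.485, 0.669, -0.532]
force: [-7.8, -2.6, 10.7]
finger_gap: 0.009
```

```bash
python3 -c "
from go import *
report(.185,122)"
```

```text
t 10.8 q deg [  1.2  12.5 121.4   5.6  14.1  22.4] tcp [0.4689 0.0568 0.2882] F [-7.8 -2.6 10.7] gap 0.009
to go: shift tool cm [ 0.18 -0.09  0.08] rotvec deg [-0.04 -4.91 -0.19]
tool turn about spindle from square deg 150.23 pos in socket axes rel to start centre mm [  0.24   1.99 184.07] force in socket [-1.05 -2.13 13.31] tilt 0.19
```

Request:
jog_arm(grip=[1,1,1,1,1,1,1,1], translation=[[0,-0.04,0],[0,0,0],[0,0.03,0],[0,0.03,0],[0,0.03,0],[0,0.03,0],[0,0.03,0],[0,0.03,0]], dr=[[0,-4,0],[0,-4,0],[0,-1.5,0],[0,-1.5,0],[0,-1.5,0],[0,-1.5,0],[0,-1.5,0],[0,0,0]])

```text
t: 11.6
eef_pos: [0.469, 0.0569, 0.2875]
orientation: [0.274, -0.409, 0.638, -0.592]
force: [-2.5, 1.9, 3.1]
finger_gap: 0.0094
```

```bash
python3 -c "
from go import *
report(.185,147)"
```

```text
t 11.6 q deg [  1.2  12.6 121.4   5.7  13.9   7. ] tcp [0.469  0.0569 0.2875] F [-2.5  1.9  3.1] gap 0.0094
to go: shift tool cm [ 0.2  -0.16  0.06] rotvec deg [ -0.13 -14.55  -0.16]
tool turn about spindle from square deg 165.59 pos in socket axes rel to start centre mm [-6.0000e-02  2.0400e+00  1.8341e+02] force in socket [-0.36  2.02  3.91] tilt 0.21
```

Request:
jog_arm(grip=[1,1,1,1], translation=[[0,0.04,0],[0,0.04,0],[0,0.04,0],[0,0.04,0]], dr=[[0,0,0],[0,0,0],[0,0,0],[0,0,0]], squeeze=50)

```text
t: 12.0
eef_pos: [0.4692, 0.0569, 0.2868]
orientation: [0.274, -0.409, 0.638, -0.592]
force: [-4.9, 0.4, 7.2]
finger_gap: 0.0089
```

```bash
python3 -c "
from go import *
report(.185,147)"
```

```text
t 12.0 q deg [  1.2  12.7 121.5   5.7  13.7   6.9] tcp [0.4692 0.0569 0.2868] F [-4.9  0.4  7.2] gap 0.0089
to go: shift tool cm [ 0.19 -0.23  0.08] rotvec deg [ -0.18 -14.56  -0.17]
tool turn about spindle from square deg 165.58 pos in socket axes rel to start centre mm [ -0.24   2.07 182.74] force in socket [-0.32  0.71  8.7 ] tilt 0.25
```

Request:
jog_arm(grip=[1,1,1,1,1], translation=[[0,0.0,0],[0,0.02,0],[0,0.02,0],[0,0.02,0],[0,0.02,0]], dr=[[0,-1.5,0],[0,-1.5,0],[0,-1.5,0],[0,-1.5,0],[0,0,0]])

```text
t: 12.5
eef_pos: [0.4698, 0.057, 0.2857]
orientation: [0.309, -0.376, 0.622, -0.614]
force: [1.2, 2.3, -0.9]
finger_gap: 0.0092
```

```bash
python3 -c "
from go import *
report(.185,147)
s=arm.read_state(); print('moment in socket',(s['ft_torque']@S).round(3))"
```

```text
t 12.5 q deg [  1.2  12.9 121.5   5.8  13.6   0.5] tcp [0.4698 0.057  0.2857] F [ 1.2  2.3 -0.9] gap 0.0092
to go: shift tool cm [ 0.2  -0.35  0.06] rotvec deg [-0.16 -8.18 -0.15]
tool turn about spindle from square deg 171.96 pos in socket axes rel to start centre mm [ -0.28   2.05 181.51] force in socket [ 0.63  2.23 -1.48] tilt 0.22
moment in socket [ 0.142  0.158 -0.024]
```

Request:
jog_arm(grip=[1,1,1,1,1], translation=[[0,0.03,0],[0,0.03,0],[0,0.03,0],[0,0.03,0],[0,0.03,0]], dr=[[0,0,0],[0,0,0],[0,0,0],[0,0,0],[0,0,0]])

```text
t: 13.0
eef_pos: [0.4711, 0.0571, 0.2838]
orientation: [0.309, -0.376, 0.622, -0.613]
force: [1.6, 2.5, -0.6]
finger_gap: 0.0094
```

```bash
python3 -c "
from go import *
report(.185,147)
s=arm.read_state(); print('moment in socket',(s['ft_torque']@S).round(3))"
```

```text
t 13.0 q deg [  1.2  13.2 121.4   5.9  13.3   0.4] tcp [0.4711 0.0571 0.2838] F [ 1.6  2.5 -0.6] gap 0.0094
to go: shift tool cm [ 0.2  -0.58  0.04] rotvec deg [-0.13 -8.2  -0.15]
tool turn about spindle from square deg 171.94 pos in socket axes rel to start centre mm [-1.3000e-01  2.0800e+00  1.7918e+02] force in socket [ 1.16  2.38 -1.44] tilt 0.2
moment in socket [ 0.166  0.169 -0.06 ]
```

It descends freely at 172°, so the pin is in the notch. Continuing to lower gently.

Request:
jog_arm(grip=[1,1,1,1,1,1], translation=[[0,0.03,0],[0,0.03,0],[0,0.03,0],[0,0.03,0],[0,0.03,0],[0,0.03,0]], dr=[[0,0,0],[0,0,0],[0,0,0],[0,0,0],[0,0,0],[0,0,0]])

```text
t: 13.6
eef_pos: [0.4721, 0.0571, 0.2822]
orientation: [0.309, -0.376, 0.622, -0.613]
force: [1.3, 1.2, -1.4]
finger_gap: 0.0092
```

```bash
python3 -c "
from go import *
report(.185,147)
s=arm.read_state(); print('moment in socket',(s['ft_torque']@S).round(3))"
```

```text
t 13.6 q deg [  1.2  13.4 121.5   6.   13.1   0.3] tcp [0.4721 0.0571 0.2822] F [ 1.3  1.2 -1.4] gap 0.0092
to go: shift tool cm [ 0.2  -0.77  0.04] rotvec deg [-0.13 -8.21 -0.15]
tool turn about spindle from square deg 171.94 pos in socket axes rel to start centre mm [-1.4000e-01  2.0600e+00  1.7729e+02] force in socket [ 0.39  1.13 -1.93] tilt 0.2
moment in socket [0.154 0.182 0.031]
```

Request:
jog_arm(grip=[1,1,1,1,1,1,1], translation=[[0,0.03,0],[0,0.03,0],[0,0.03,0],[0,0.03,0],[0,0.03,0],[0,0.03,0],[0,0.03,0]], dr=[[0,0,0],[0,0,0],[0,0,0],[0,0,0],[0,0,0],[0,0,0],[0,0,0]])

```text
t: 14.3
eef_pos: [0.4726, 0.0572, 0.2811]
orientation: [0.309, -0.376, 0.622, -0.614]
force: [-2.9, 1.1, 5.7]
finger_gap: 0.009
```

```bash
python3 -c "
from go import *
report(.185,147)
s=arm.read_state(); print('moment in socket',(s['ft_torque']@S).round(3))"
```

```text
t 14.3 q deg [  1.3  13.6 121.5   6.1  12.8   0.2] tcp [0.4726 0.0572 0.2811] F [-2.9  1.1  5.7] gap 0.009
to go: shift tool cm [ 0.2  -0.89  0.06] rotvec deg [-0.19 -8.2  -0.16]
tool turn about spindle from square deg 171.94 pos in socket axes rel to start centre mm [ -0.33   2.08 176.1 ] force in socket [0.64 1.24 6.32] tilt 0.24
moment in socket [0.126 0.338 0.017]
```

Firm resistance after 8.4 mm of travel against the expected 8.5. One slightly firmer press to check, then verify by picture before releasing.

Request:
jog_arm(grip=[1,1,1], translation=[[0,0.08,0],[0,0.08,0],[0,0,0]], dr=[[0,0,0],[0,0,0],[0,0,0]])

```text
t: 14.6
eef_pos: [0.4723, 0.0572, 0.2812]
orientation: [0.308, -0.375, 0.622, -0.614]
force: [1.3, 1.1, -1.6]
finger_gap: 0.0095
```

Run:
```python
from go import *
report(.185,147)
from scipy.optimize import least_squares
P=[]
for n,(r0,r1,c0,c1) in {"side":(145,215,270,350),"top":(140,210,225,305)}.items():
    p=arm.snapshot(n); W=cloud(p)
    f=p["frame"].astype(int); m=np.zeros(f.shape[:2],bool); m[r0:r1,c0:c1]=True
    m&=(f[:,:,0]-f[:,:,2]>18)&(f[:,:,0]>f[:,:,1]+5); w=W[m]; P.append(w[np.isfinite(w).all(1)])
P=np.vstack(P)
for lo in(-.0105,-.0085,0): 
    pass
T2=lambda th:S@R.from_euler("z",th).as_matrix()
q=P-v[:3]; P=P[np.linalg.norm(q,axis=1)<.07]
def f(u): return sdf(v[:3]+u[0]*S[:,2],T2(u[1]),P)
r=least_squares(f,[-.004,np.radians(170)],loss="soft_l1",f_scale=.002)
print("dz mm",r.x[0]*1e3,"theta",np.degrees(r.x[1]),len(P),np.percentile(np.abs(f(r.x)),[50,80]))
```

```text
t 14.6 q deg [1.200e+00 1.350e+01 1.216e+02 6.200e+00 1.260e+01 1.000e-01] tcp [0.4723 0.0572 0.2812] F [ 1.3  1.1 -1.6] gap 0.0095
to go: shift tool cm [ 0.2  -0.87  0.09] rotvec deg [-0.29 -8.19 -0.16]
tool turn about spindle from square deg 171.95 pos in socket axes rel to start centre mm [ -0.61   2.09 176.3 ] force in socket [ 0.32  1.07 -2.09] tilt 0.33
dz mm -7.873487149097568 theta 171.53889349781184 429 [0.00087727 0.00180305]
```

It is seated: the press doesn't move it, and the camera fit gives −7.9 mm and 171.5°. Releasing slowly and backing out along the spindle.

Request:
jog_arm(grip=[0.85,0.8,0.7,0.6,0.5,0.4,0.4,0.4], translation=[[0,0,0],[0,0,0],[0,0,0],[0,0,0],[0,0,0],[0,0,0],[0,0,0],[0,0,0]], dr=[[0,0,0],[0,0,0],[0,0,0],[0,0,0],[0,0,0],[0,0,0],[0,0,0],[0,0,0]])

```text
t: 15.5
eef_pos: [0.4731, 0.0567, 0.2801]
orientation: [0.309, -0.375, 0.623, -0.613]
force: [-0.3, 0.3, 0.3]
finger_gap: 0.0511
```

```bash
python3 -c "
from go import *
report(.185,138.6)"
```

```text
t 15.5 q deg [1.200e+00 1.370e+01 1.216e+02 6.100e+00 1.260e+01 1.000e-01] tcp [0.4731 0.0567 0.2801] F [-0.3  0.3  0.3] gap 0.0511
to go: shift tool cm [ 0.15 -1.    0.07] rotvec deg [-0.2   0.19 -0.13]
tool turn about spindle from square deg 171.93 pos in socket axes rel to start centre mm [ -0.47   1.59 174.96] force in socket [-0.11  0.35  0.36] tilt 0.24
```

Request:
jog_arm(grip=[0.4,0.4,0.4,0.4,0.4,0.4,0.4,0.4,0.4,0.4,0.4,0.4], translation=[[0,-0.6,0],[0,-0.6,0],[0,-0.6,0],[0,-0.6,0],[0,-0.8,0],[0,-0.8,0],[0,-1,0],[0,-1.5,0],[0,-2,0],[0,-2.5,0],[0,-3,0],[0,0,0]], dr=[[0,0,0],[0,0,0],[0,0,0],[0,0,0],[0,0,0],[0,0,0],[0,0,0],[0,0,0],[0,0,0],[0,0,0],[0,0,0],[0,0,0]])

```text
t: 16.7
eef_pos: [0.3922, 0.0515, 0.4075]
orientation: [0.308, -0.375, 0.623, -0.614]
force: [0.7, -0.9, 0.2]
finger_gap: 0.0513
```

Run:
```python
from go import *
from scipy.optimize import least_squares
report(.3,138.6)
P=[];ims=[]
for n,(r0,r1,c0,c1) in {"side":(145,215,270,350),"top":(140,210,225,305)}.items():
    p=arm.snapshot(n); W=cloud(p)
    ims.append(cv2.resize(p["frame"][r0:r1,c0:c1,::-1],None,fx=5,fy=5,interpolation=cv2.INTER_CUBIC))
    for d in arm.regions_of("sign",p):
        b=d["box"]
        if r0<b[1]<r1 and c0<b[0]<c1: w=W[d["mask"]]; P.append(w[np.isfinite(w).all(1)]); print(n,d["conf"]); break
P=np.vstack(P)
T2=lambda th:S@R.from_euler("z",th).as_matrix()
f=lambda u: sdf(v[:3]+u[0]*S[:,2],T2(u[1]),P)
u=np.array([-.008,np.radians(171.7)])
for k in range(3):
    q=(P-v[:3]-u[0]*S[:,2])@T2(u[1]); P=P[(q[:,2]>-.038)&(np.abs(q).max(1)<.06)]
    u=least_squares(f,u,loss="soft_l1",f_scale=.002).x
print("dz mm",u[0]*1e3,"theta",np.degrees(u[1]),len(P),np.percentile(np.abs(f(u)),[50,80]).round(4))
cv2.imwrite("pics/end.png",np.hstack(ims))
```

```text
t 16.7 q deg [  0.5  -4.9 117.6   2.9  35.1   3.2] tcp [0.3922 0.0515 0.4075] F [ 0.7 -0.9  0.2] gap 0.0513
to go: shift tool cm [0.12 2.6  0.18] rotvec deg [-0.28  0.19 -0.11]
tool turn about spindle from square deg 171.93 pos in socket axes rel to start centre mm [ -1.73   1.37 326.  ] force in socket [ 0.6  -0.92 -0.18] tilt 0.3
side 0.97
top 0.84
dz mm -8.521121261868753 theta 171.82830955700157 748 [0.0009 0.0018]
```

View pics/end.png

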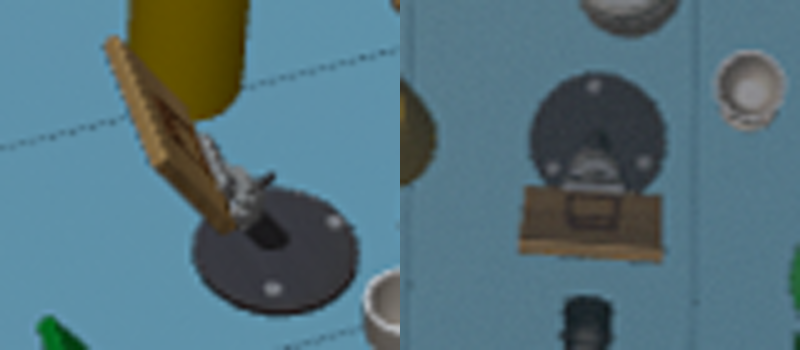

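The top crop shows the outlined jar at about (595,212) on the upper side. The fit gives a drop of 8.5 mm, which is fully home, at 171.8°. The neighbouring dispenser and egg cup haven't moved, and the gripper is clear. Handing in.

```bash
python3 -c "
from plant import arm
print(arm.sign_off())"
```

```text
the job is handed in; nothing more can be done
None
```

The wooden sign by the yellow dispenser now shows the outlined empty jar on its upper side and sits fully home in the opposite notch. I handed the job in at about 17 s of the 72 s allowed.

- **Turning:** I gripped the tile by its two faces along the leaning spindle and turned it about 139°, from 33° to 172° from square. That is less than a half turn because the sign started partly turned.
- **Seating:** I felt forward with light downward presses until the notch gave, then lowered it in hand about 8.4 mm until it met firm resistance. The sign never dropped, and the highest force I read was about 13 N.
- **Last checks, after release:** The camera fit put the sign 8.5 mm lower than at the start, which is the full depth, at 171.8°. The last picture shows the outlined jar on the upper side, the dispenser and egg cup beside it unmoved, and the gripper clear. I did not re-measure the things farther away.
- **Small disagreement:** The fit made while the sign was still in the gripper gave 7.9 mm, within the roughly 1–2 mm camera error.

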